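Preset the dosing valve: close to the seat, four clicks open, lock

ROBOT

A 7-joint arm with a two-finger parallel gripper is mounted at the origin on a cart in front of the work surface, level with it; the furniture and walls round the work are solid. World frame = base frame: x ahead of the robot, y to its left, z up, the work surface at z = 0. Lengths are in m, angles in rad, forces in N, time in s.
With the tool pointing down it reaches from about 0.425 to 0.925 m from the base axis. Payload 6.8 kg.
Tool frame: the origin (TCP) lies on the centre line of the jaws, within the pads' length; the fingertips stand 14 mm ahead of it and the grasp point (between the pads) lies 5 mm behind it (bot.finger_overhang is the distance from the TCP to the fingertips, in m); z points along the fingers, y is the line along which they close (so a half turn about z gives the same grasp; the last joint's range is limited). The gripper opens to 85 mm and grips with 20 to 120 N. Pads are 22 mm wide; open, the fingers measure 114 mm over their backs; the gripper's body (76 mm by 85 mm) begins 54 mm behind the grasp point. The pads swing forward as they close: fully open they stand 13 mm farther back than shut.
Start: joints at [1.056, 0.477, 0.022, 1.555, -0.011, 1.109, -0.083], TCP at [0.267, -0.62, 0.245] pointing down, gripper open.
Joint ranges: [-2.96, 2.96], [-0.34, 2.1], [-1.41, 1.46], [0.24, 2.44], [-1.37, 4.51], [0.17, 1.92], [-2.96, 2.96]. Speed limits (rad/s): [2.39, 2.39, 3.14, 3.14, 3.14, 3.14, 3.14].

INTERFACE

Orientations are given as a unit quaternion [w, x, y, z].
In Python, from station import bot gives the robot as it stands.
- The arm moves only by the shell command python3 -m inch 'ROWS' [OPENING] [FORCE]. ROWS is JSON, a list of rows, each a list of 4 numbers: the shift along the tool's x, y, z in m, then the turn about the tool's z in degrees. A call has 1 to 12 rows; each row shifts and turns the commanded pose from where the row before left it, along the tool's axes as they then stand; what a row does not reach is not made up. A row lasts 1/10 s, in which the tool goes at most 50 mm and 8.59 degrees, less where a joint would pass 70% of its speed; a pose out of reach is approached as far as the arm can. A call is refused whole if a number of a shift passes 0.05 or a number of a turn 8.59, either way. A call with a gripper value outside its range is refused whole. OPENING is the finger opening in m, from 0 to 0.0854, set as the call begins (- or left out, the last holds). The fingers move at their own pace and stop on an object; FORCE is the grip in N (left out, the last holds). Time passes only in rows, so rows that do not move let the fingers close. It gives the time, the measured TCP pose, the force, the opening and the grip force at its end, in the units of the state.
- bot.get_obs(): the state, without advancing time (a new reading comes with each control period).
- bot.read_camera(name): name is "side" or "top" or "wrist"; returns a dict with "color" (480x640x3 uint8, red, green, blue), "mtx" (3x3 intrinsics, pixels), "world_from_camera" (4x4, takes a point from camera to world coordinates); the wrist camera has in their place "hand_eye" (4x4, takes a point from camera to tool coordinates, whose origin is the TCP and whose axes are the flange's). Camera axes: x right, y up, looking along -z (the intrinsics and any distortion apply to the point x, -y, -z); pixel columns grow to the right and rows downward; lengths in m; the calibration is good to about 2 mm. The wrist camera is an equidistant fisheye: a pixel r from the principal point sees the ray r / f radians off the axis. A picture is of the moment at which its call begins: read the wrist's pose just before it. There is no depth.
- bot.hand_in(): hands the job in; it is judged then, once.
The state is a dict: "t": time; "q": joint angles; "joint_vel": joint speeds; "joint_torque": joint torques, N m; "eef_pos": TCP position; "tool_rot": TCP orientation; "contact_force": force on the tool from outside, world axes, zero at the start; "torque": the same for the moment, N m; "gripper_width": opening from 0.0 (shut) to 1.0 (fully open); "grasp_force": force on a finger pad.
Only numpy, scipy, OpenCV 4.12 (cv2) and the standard library are available. Lean on these libraries where they do the work, as an engineer would, in place of code of your own. Each camera call takes 0.05 s, during which the arm holds its last target. There are 200 camera calls.

TASK

Preset the dosing valve on the desk: turn its black knob clockwise (seen from above) until you feel the needle firmly seated, but gently, for the seat is soft and must not be crushed; then open it again counterclockwise by exactly four clicks and let the knob rest there. Then swing the red-tipped lock lever fully in so that it holds the knob, and leave the parts lying round the valve alone.

Things in the scene. Friction and masses are not known exactly. Their poses are not given: they have to be found in the camera images.
- valve: Steel dosing valve, fixed on a foot of 130 x 80 x 10 mm; 124 mm tall. Clamped port to +y (out to 72 mm, up to 85 mm high), open port to -y. Origin: centre of the foot's underside, on the knob's vertical axis. Under the knob a round scale plate (83 mm across, top at z = 76 mm) with a red dot and ticks 20 degrees apart; at +x, 37 to 67 mm from the axis, a spring plunger housing up to z = 90 mm.
- knob_grip (a point): Point on the knob's vertical axis, 112 mm above the desk, where to grip. The knob is black, round, fluted, 47 mm in diameter, z = 91 to 124 mm. Keep fingertips above z = 90 mm: below sits its steel index wheel, 64 mm across the teeth, z = 79 to 85 mm. The point turns with the knob. The knob's white line points to the red dot when its joint reads 0.
- dosing_knob (a joint): Knob angle, rad: grows counterclockwise from above (opening), at most 2.62; starts between 0.6 and 1.9. Clicks rest at 0, 0.349, 0.698, ... (20 degrees each; about 0.1 N m to get over one). Below 0 no more clicks: the knob turns freely on, clockwise, until the needle meets its seat. Opening from the seat, the first click leads to 0.349, the fourth to 1.396 rad.
- bonnet: Fixed aluminium neck and scale plate on top of the valve, origin and axes as valve. The needle's soft seat is hidden inside. With its unseen wear the seat is met anywhere from 0 to -0.3 rad of the knob; from there the knob's torque rises by about 4.5 N m per rad.
- needle: The valve's needle, hidden inside; turns with the knob (same origin as valve). It presses on the seat at a lever arm of 18 mm. At 0.3 to 0.5 N m of knob torque it is well seated, below 0.22 N m (12 N on the seat) not yet, above 0.72 N m (40 N) the seat is crushed.
- lock_post (a point): Centre of the red upright post at the free end of the lock lever: 15 mm in diameter, from 91 to 111 mm above the desk; the point is 100 mm up. The dark lever bar, 10 mm wide, lies below it at z = 79 to 85 mm. Push or pinch the post from above; it moves on a level arc of 89 mm radius about lock_pivot.
- lock_pivot (a point): Vertical pivot of the lock lever, at valve x = -30 mm, y = +46 mm, 82 mm above the desk. Does not move.
- lock_lever (a joint): Lock lever angle, rad: 0 swung out (starts at 0 to 0.1), grows counterclockwise from above as the post is pushed toward valve +x, 0.45 at its stop (fully in), where the nose at mid lever sits between two teeth of the index wheel and holds the knob. The nose cannot enter where a tooth stands in its way, between clicks. It stays where left; about 1 N at the post moves it.
- clamp: Bystander: loose aluminium pipe clamp ring lying flat, 67 x 88 x 27 mm; origin under its middle.
- ring: Bystander: loose centring ring with black O-ring lying flat, 48 mm in diameter, 8 mm high; origin under its middle.
- spanner: Bystander: loose combination spanner lying flat, 31 x 174 x 8 mm, long along its y; origin under its middle.
- hex_key: Bystander: loose hex key lying flat, 26 x 78 x 8 mm, long along its y; origin under its middle.

How it is judged:
By the outcome, as a careful person would: the job done as asked, in the order asked, and still so for the second after the job is handed in, with the robot touching nothing.
It also fails if it takes over 64 s, if anything falls off the work surface, if the arm or the gripper's body presses on something with over 40 N, if the wrist force passes 120 N, or if a joint passes its speed limit or range.

## Working session

There is one attempt and no reset: what is moved stays moved. The work goes in short steps, Python scripts to look and compute and a shell command to move; the robot and the scene stay as the last step left them, time stands still between calls to the robot, and variables do not carry over. Pictures are saved under pics/ and viewed, at most 10 in all, crops included, and the job is handed in when it is done.

```bash
mkdir -p pics; ls; python3 - <<'E'
from station import bot
import cv2
o=bot.get_obs(); print({k:(v if not hasattr(v,'round') else v.round(3)) for k,v in o.items()})
for n in("top","side"):
    c=bot.read_camera(n); cv2.imwrite(f"pics/{n}0.png",c["color"][...,::-1]); print(n,c["mtx"],c["world_from_camera"].round(3))
E
```

```text
pics
{'t': 0.0, 'q': array([ 1.056,  0.478,  0.022,  1.556, -0.011,  1.109, -0.083]), 'joint_vel': array([-0.001, -0.001,  0.001, -0.001,  0.   ,  0.   ,  0.   ]), 'joint_torque': array([ 1.0000e-03, -5.9645e+01,  1.6080e+00, -2.8119e+01,  1.2000e-02,
        9.0000e-03,  0.0000e+00]), 'eef_pos': array([ 0.267, -0.619,  0.244]), 'tool_rot': array([-0.001,  0.979,  0.202, -0.   ]), 'contact_force': array([-0.792, -0.091, -0.209]), 'torque': array([ 0.015,  0.017, -0.022]), 'grasp_force': 0.0, 'gripper_width': 1.0038940167282209}
top [[624.62421965   0.         328.15465246]
 [  0.         624.62421965 233.70830353]
 [  0.           0.           1.        ]] [[ 0.007  0.982 -0.189  0.36 ]
 [-1.     0.003 -0.017 -0.168]
 [-0.017  0.189  0.982  1.164]
 [ 0.     0.     0.     1.   ]]
side [[593.42273712   0.         321.03813607]
 [  0.         593.42273712 241.11465305]
 [  0.           0.           1.        ]] [[ 0.933  0.164 -0.321  0.247]
 [-0.361  0.433 -0.826 -0.982]
 [ 0.003  0.886  0.463  0.571]
 [ 0.     0.     0.     1.   ]]
```

View pics/top0.png

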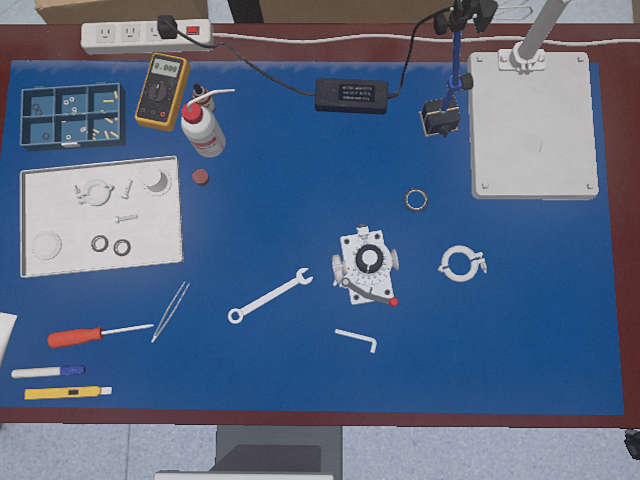

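View pics/side0.png

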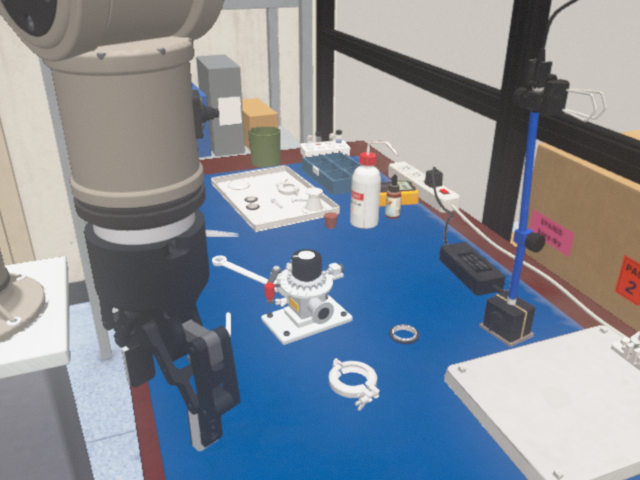

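The top view shows the valve around (368,265) with knob (370,258), red post (393,301), spanner lower left, hex key below, clamp right and ring upper right. I'll zoom in for precise pixels.

```bash
cat > h.py <<'E'
import numpy as np
from station import bot
def project(c,p):
    T=np.linalg.inv(c["world_from_camera"]); q=T@np.r_[p,1]; v=c["mtx"]@np.array([q[0],-q[1],-q[2]]); return v[:2]/v[2]
def onplane(c,uv,z):
    d=np.linalg.inv(c["mtx"])@np.r_[uv,1]; d=c["world_from_camera"][:3,:3]@np.array([d[0],-d[1],-d[2]]); o=c["world_from_camera"][:3,3]
    return o+d*(z-o[2])/d[2]
E
python3 - <<'E'
import cv2,numpy as np
from h import *
a=cv2.imread("pics/top0.png")[215:315,320:420]; b=cv2.imread("pics/side0.png")[240:340,255:355]
cv2.imwrite("pics/crop0.png",np.hstack([cv2.resize(i,(400,600)if 0 else(400,400),interpolation=cv2.INTER_CUBIC) for i in(a,b)]))
for n in("top","side"):
    c=bot.read_camera(n); print(n,project(c,[.267,-.619,.244]))
c=bot.read_camera("top"); print(onplane(c,(370,258),.124),onplane(c,(393,301),.111))
E
```

```text
top [659.28463868 423.23108212]
side [173.72675436 409.10346169]
[ 0.51838031 -0.22027379  0.124     ] [ 0.4475369  -0.25906327  0.111     ]
```

View pics/crop0.png

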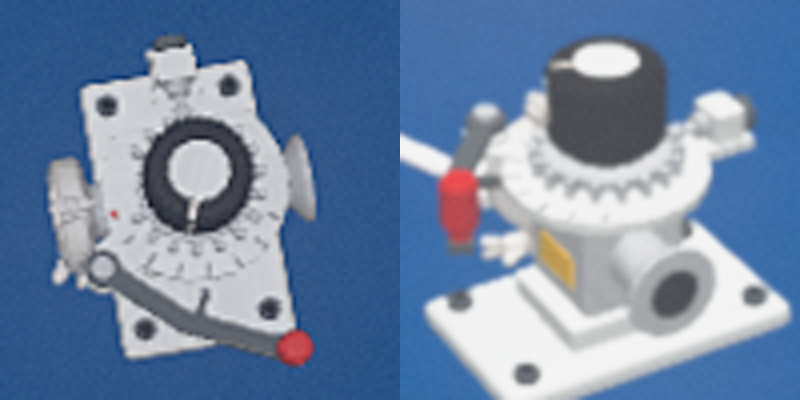

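Crops (scale 4, offsets (320,215)/(255,240)): knob top centre at top-pixel (369.5,258), its white line pointing image-down, red dot at about (348,268.5), and post at (394,301.8). The valve yaw is about +8.6° and the knob starts at about 60°, roughly 3 clicks. I'm moving above the knob now.

```bash
python3 -m inch '[[0.0325,-0.0222,0,0],[0.0325,-0.0222,0,0],[0.0325,-0.0222,0,0],[0.0325,-0.0222,0,0],[0.0325,-0.0222,0,0],[0.0325,-0.0222,0,0],[0.0325,-0.0222,0,0],[0.0325,-0.0222,0,0],[0.0325,-0.0222,0,0],[0.0325,-0.0222,0,0],[0.0325,-0.0222,0,0],[0.0325,-0.0222,0,0]]' ; python3 -m inch '[[0,0,0,0],[0,0,0,0],[0,0,0,0]]'; python3 - <<'E'
from h import *
import cv2
o=bot.get_obs(); c=bot.read_camera("wrist"); cv2.imwrite("pics/w1.png",c["color"][...,::-1])
print(o["eef_pos"],o["tool_rot"],o["q"],o["contact_force"],o["torque"]); print(c.keys(),c["mtx"],c["hand_eye"].round(4))
E
```

```text
t: 1.45
eef_pos: [0.5205, -0.2196, 0.2454]
tool_rot: [0.0, 0.979, 0.202, 0.0]
contact_force: [0.9, -0.5, -0.4]
gripper_width: 1.003
grasp_force: 0.0
t: 1.75
eef_pos: [0.5192, -0.2221, 0.2452]
tool_rot: [0.0, 0.98, 0.201, -0.0]
contact_force: [-0.0, 0.9, -0.4]
gripper_width: 1.003
grasp_force: 0.0
[ 0.51916617 -0.22214386  0.2451722 ] [ 2.34061121e-04  9.79543340e-01  2.01232826e-01 -3.74419065e-04] [ 0.43076206  0.30436896 -0.16868168  1.81437521  0.05967195  1.02815425
 -0.92673102] [-0.01319884  0.91952229 -0.35567867] [-0.03426689 -0.00533798 -0.03274599]
dict_keys(['color', 'mtx', 'hand_eye']) [[371.64829954   0.         318.18777545]
 [  0.         371.64829954 240.85864621]
 [  0.           0.           1.        ]] [[-3.000e-04  9.583e-01  2.857e-01  7.260e-02]
 [ 1.000e+00 -0.000e+00  1.000e-03 -8.000e-04]
 [ 1.000e-03  2.857e-01 -9.583e-01 -1.279e-01]
 [ 0.000e+00  0.000e+00  0.000e+00  1.000e+00]]
```

View pics/w1.png

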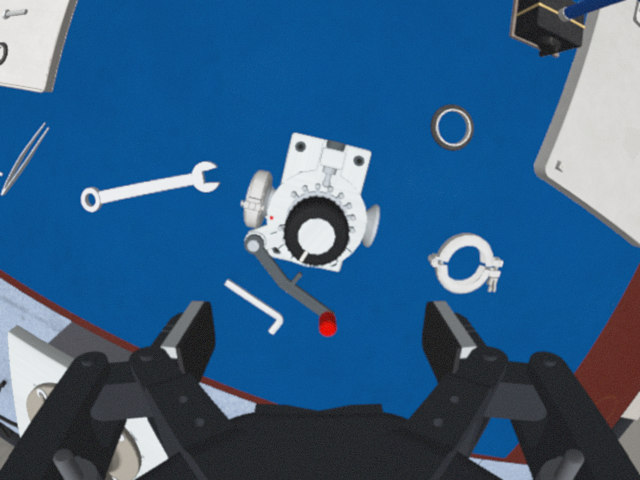

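Wrist view: knob cap centre at (318,236), white line towards (303,263), red dot (271,217), post top about (327,320). Everything is clear around it.

```bash
cat >> h.py <<'E'
from scipy.spatial.transform import Rotation as R
def wpix(c,o,uv,z):
    m=c["mtx"]; d=np.array([uv[0]-m[0,2],uv[1]-m[1,2]]); r=np.hypot(*d); th=r/m[0,0]
    v=np.array([d[0]/r*np.sin(th),-d[1]/r*np.sin(th),-np.cos(th)])
    H=c["hand_eye"]; w,x,y,zz=o["tool_rot"]; Q=R.from_quat([x,y,zz,w]).as_matrix()
    p=o["eef_pos"]+Q@H[:3,3]; v=Q@H[:3,:3]@v
    return p+v*(z-p[2])/v[2]
E
python3 - <<'E'
from h import *
import cv2
o=bot.get_obs(); c=bot.read_camera("wrist"); im=c["color"].astype(int)
def cen(m):
    n,l,s,ce=cv2.connectedComponentsWithStats(m.astype(np.uint8)); return [(s[i,4],ce[i].round(1),s[i,:4]) for i in range(1,n) if s[i,4]>25]
cap=(im.min(2)>215); cap[:215]=0;cap[258:]=0;cap[:,:298]=0;cap[:,338:]=0; print("cap",cen(cap))
red=(im[...,0]>150)&(im[...,1]<60); red[:300]=0; red[345:]=0;red[:,:300]=0;red[:,350:]=0; print("red",cen(red))
k=wpix(c,o,(318,236),.124); p=wpix(c,o,(327,318),.111); d=wpix(c,o,(271,217),.076); l=wpix(c,o,(303,263),.124)
print(k,p,d,l,np.degrees([np.arctan2(*(a-k)[[1,0]]) for a in(d,l,p)]))
a=np.radians(23.3); M=np.array([[np.cos(a),np.sin(a)],[np.sin(a),-np.cos(a)]]); print("tool dxy",M@(k-o["eef_pos"])[:2])
E
```

```text
cap [(np.int32(957), array([315.5, 236.1]), array([299, 219,  35,  39], dtype=int32))]
red [(np.int32(206), array([327.1, 327.9]), array([319, 321,  17,  15], dtype=int32))]
[ 0.52021932 -0.22072296  0.124     ] [ 0.45722166 -0.25543757  0.111     ] [ 0.50738713 -0.18403218  0.076     ] [ 0.4976061  -0.21875505  0.124     ] [ 109.27671461  175.02636077 -151.14321529]
tool dxy [ 0.00175846 -0.00112193]
```

```bash
python3 -m inch '[[0.0012,-0.001,0.02,0],[0,0,0.025,0],[0,0,0.025,0],[0,0,0.025,0],[0,0,0.022,0],[0,0,0.012,0],[0,0,0.008,0],[0,0,0,0],[0,0,0,0]]' 0.065; python3 -m inch '[[0,0,0,0],[0,0,0,0],[0,0,0,0],[0,0,0,0],[0,0,0,0],[0,0,0,0],[0,0,0,0],[0,0,0,0]]' 0.03 60; python3 -c "
from station import bot
o=bot.get_obs();print(bot.finger_overhang,o['contact_force'],o['torque'],o['q'])"
```

```text
t: 2.75
eef_pos: [0.5211, -0.2199, 0.1091]
tool_rot: [0.0, 0.979, 0.202, 0.001]
contact_force: [-0.4, 0.9, 0.3]
gripper_width: 0.76
grasp_force: 0.0
t: 3.55
eef_pos: [0.5212, -0.2197, 0.1098]
tool_rot: [0.0, 0.979, 0.202, 0.001]
contact_force: [-1.3, 0.6, 5.9]
gripper_width: 0.524
grasp_force: 60.6
0.014 [-1.27726142  0.63836743  5.8737518 ] [ 0.36829293  0.44088596 -0.05634346] [ 0.41290175  0.46999383 -0.15807829  1.92731537  0.10485539  0.75031227
 -0.96922464]
```

```bash
cat > s.py <<'E'
from h import *
T=[];F=[]
o=bot.get_obs(); w,x,y,z=o["tool_rot"]
print("yaw %.2f"%np.degrees(2*np.arctan2(y,x)),"Mz",o["torque"].round(3),"F",o["contact_force"].round(1),"q7 %.3f"%o["q"][6],"pos",o["eef_pos"].round(4),"g",round(float(o["gripper_width"]),3),"t",o["t"])
E
python3 -m inch '[[0,0,0,5],[0,0,0,5],[0,0,0,5],[0,0,0,5],[0,0,0,5],[0,0,0,5],[0,0,0,0]]' >/dev/null; python3 s.py; python3 -m inch '[[0,0,0,5],[0,0,0,5],[0,0,0,5],[0,0,0,5],[0,0,0,0],[0,0,0,0]]'>/dev/null; python3 s.py
```

```text
yaw -6.85 Mz [-0.04   0.302  0.012] F [-1.3 -1.2  5.9] q7 -1.419 pos [ 0.5213 -0.2202  0.1098] g 0.522 t 4.25
yaw -26.73 Mz [-0.295  0.379 -0.021] F [-1.5 -1.7  5. ] q7 -1.714 pos [ 0.5212 -0.2206  0.1098] g 0.524 t 4.85
```

```bash
python3 -m inch '[[0,0,0,4],[0,0,0,0]]'>/dev/null; python3 s.py; python3 -m inch '[[0,0,0,3],[0,0,0,0]]'>/dev/null; python3 s.py;python3 -m inch '[[0,0,0,2],[0,0,0,0]]'>/dev/null; python3 s.py;python3 -m inch '[[0,0,0,2],[0,0,0,0]]'>/dev/null; python3 s.py
```

```text
yaw -30.85 Mz [-0.274  0.382  0.018] F [-1.9 -1.4  6. ] q7 -1.775 pos [ 0.5211 -0.2207  0.1098] g 0.527 t 5.05
yaw -33.83 Mz [-0.354  0.322 -0.084] F [-2.6 -2.2  5.1] q7 -1.819 pos [ 0.5211 -0.2207  0.1098] g 0.531 t 5.25
yaw -35.81 Mz [-0.347  0.303 -0.165] F [-2.  -1.2  4.2] q7 -1.848 pos [ 0.5211 -0.2208  0.1098] g 0.53 t 5.45
yaw -37.79 Mz [-0.329  0.376 -0.035] F [-2.1 -2.1  4.9] q7 -1.877 pos [ 0.5211 -0.2208  0.1098] g 0.526 t 5.65
```

```bash
for i in 1; do :; done; python3 -m inch '[[0,0,0,2],[0,0,0,0]]'>/dev/null; python3 s.py; python3 -m inch '[[0,0,0,2],[0,0,0,0]]'>/dev/null; python3 s.py;python3 -m inch '[[0,0,0,2],[0,0,0,0]]'>/dev/null; python3 s.py;python3 -m inch '[[0,0,0,0]]'>/dev/null; python3 s.py
```

```text
yaw -39.79 Mz [-0.386  0.374 -0.042] F [-3.3 -2.3  5.8] q7 -1.907 pos [ 0.5211 -0.2208  0.1098] g 0.531 t 5.85
yaw -41.79 Mz [-0.44   0.423  0.043] F [-2.5 -2.2  6.2] q7 -1.936 pos [ 0.5211 -0.2208  0.1098] g 0.527 t 6.05
yaw -43.79 Mz [-0.431  0.497 -0.066] F [-2.6 -2.2  6. ] q7 -1.966 pos [ 0.521  -0.2208  0.1098] g 0.529 t 6.25
yaw -43.74 Mz [-0.393  0.427 -0.086] F [-2.9 -2.4  6.3] q7 -1.965 pos [ 0.521  -0.2208  0.1098] g 0.53 t 6.35
```

```bash
python3 -m inch '[[0,0,0,2],[0,0,0,0]]'>/dev/null; python3 s.py; python3 -m inch '[[0,0,0,2],[0,0,0,0]]'>/dev/null; python3 s.py
```

```text
yaw -45.79 Mz [-0.437  0.476  0.032] F [-1.1 -2.7  4.9] q7 -1.995 pos [ 0.521  -0.2209  0.1098] g 0.526 t 6.55
yaw -47.80 Mz [-0.425  0.518 -0.017] F [-2.4 -2.9  6. ] q7 -2.024 pos [ 0.5209 -0.2209  0.1098] g 0.53 t 6.75
```

```bash
python3 -m inch '[[0,0,0,2],[0,0,0,0]]'>/dev/null; python3 s.py;python3 -m inch '[[0,0,0,0]]'>/dev/null; python3 s.py
```

```text
yaw -49.79 Mz [-0.479  0.516  0.018] F [-1.5 -2.3  5.5] q7 -2.054 pos [ 0.521  -0.2209  0.1098] g 0.525 t 6.95
yaw -49.75 Mz [-0.424  0.471 -0.047] F [-3.  -2.2  5.7] q7 -2.053 pos [ 0.5209 -0.2209  0.1098] g 0.529 t 7.05
```

```bash
python3 -m inch '[[0,0,0,2],[0,0,0,0]]'>/dev/null; python3 s.py;python3 -m inch '[[0,0,0,2],[0,0,0,0]]'>/dev/null; python3 s.py
```

```text
yaw -51.80 Mz [-0.458  0.528 -0.005] F [-2.  -2.7  5.4] q7 -2.083 pos [ 0.5209 -0.2209  0.1098] g 0.528 t 7.25
yaw -53.80 Mz [-0.445  0.568  0.041] F [-1.9 -1.8  5.4] q7 -2.113 pos [ 0.5209 -0.221   0.1098] g 0.524 t 7.45
```

```bash
python3 -m inch '[[0,0,0,2],[0,0,0,0]]'>/dev/null; python3 s.py;python3 -m inch '[[0,0,0,0]]'>/dev/null; python3 s.py
```

```text
yaw -55.79 Mz [-0.514  0.571  0.016] F [-1.7 -3.4  5.7] q7 -2.142 pos [ 0.5208 -0.221   0.1098] g 0.526 t 7.65
yaw -55.75 Mz [-0.495  0.516 -0.045] F [-2.1 -2.8  6.2] q7 -2.141 pos [ 0.5209 -0.221   0.1098] g 0.528 t 7.75
```

```bash
python3 - <<'E'
from h import *
import cv2
a=[bot.read_camera(n)["color"][...,::-1] for n in("wrist","top","side")]
w=a[0][180:480,120:520]
t=cv2.resize(a[1][215:315,320:420],(300,300)); s=cv2.resize(a[2][240:340,255:355],(300,300),interpolation=cv2.INTER_CUBIC)
o=np.zeros((600,700,3),np.uint8);o[:300,:400]=w;o[:300,400:]=t;o[300:,400:]=s;cv2.imwrite("pics/c2.png",o)
E
```

```text
(no output)
```

View pics/c2.png

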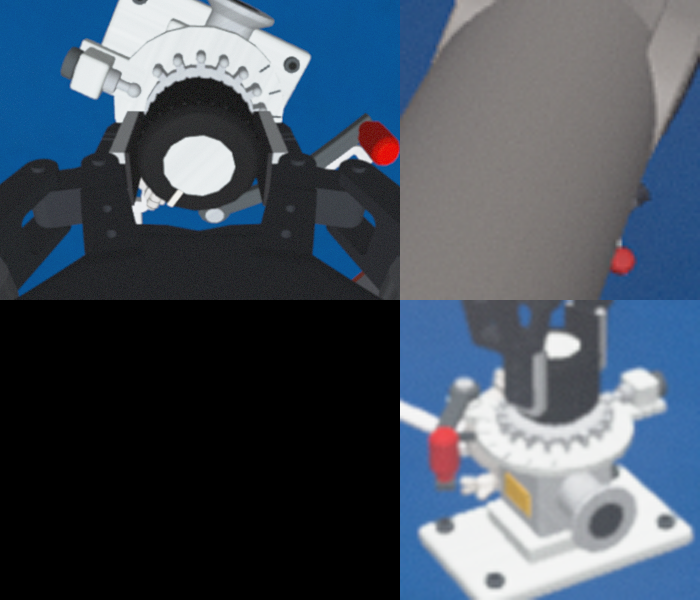

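Now in the wrist image the cap centre is at about (319,345), with the white line ending at (288,385). I'll convert that to azimuth and compare it with the start.

```bash
python3 - <<'E'
from h import *
o=bot.get_obs(); c=bot.read_camera("wrist")
k=wpix(c,o,(319,345),.124)
for e in((302,370),(288,385),(295,378)):
    l=wpix(c,o,e,.124); print(k,np.degrees(np.arctan2(*(l-k)[[1,0]])),np.linalg.norm(l-k))
E
python3 s.py
```

```text
[ 0.52006754 -0.2201313   0.124     ] 95.01243002630268 0.012970545303282288
[ 0.52006754 -0.2201313   0.124     ] 91.88905737060402 0.022199137661443113
[ 0.52006754 -0.2201313   0.124     ] 93.42883839251712 0.017711649563661783
yaw -55.74 Mz [-0.471  0.638  0.059] F [-2.3 -2.3  5.4] q7 -2.141 pos [ 0.5209 -0.221   0.1098] g 0.527 t 7.95
```

```bash
python3 -m inch '[[0,0,0,1.5],[0,0,0,0]]'>/dev/null; python3 s.py;python3 -m inch '[[0,0,0,0]]'>/dev/null; python3 s.py
```

```text
yaw -57.26 Mz [-0.526  0.565  0.067] F [-3.1 -2.2  7.1] q7 -2.163 pos [ 0.5208 -0.221   0.1098] g 0.53 t 8.15
yaw -57.23 Mz [-0.499  0.638  0.065] F [-2.7 -2.7  6.3] q7 -2.163 pos [ 0.5208 -0.2209  0.1098] g 0.526 t 8.25
```

```bash
python3 -m inch '[[0,0,0,1.5],[0,0,0,0]]'>/dev/null; python3 s.py;python3 -m inch '[[0,0,0,0]]'>/dev/null; python3 s.py
```

```text
yaw -58.75 Mz [-0.505  0.613  0.188] F [-3.3 -2.8  6.3] q7 -2.185 pos [ 0.5208 -0.2209  0.1098] g 0.528 t 8.45
yaw -58.71 Mz [-0.583  0.584  0.148] F [-1.9 -1.9  5.8] q7 -2.185 pos [ 0.5208 -0.2209  0.1098] g 0.526 t 8.55
```

```bash
python3 -m inch '[[0,0,0,1.5],[0,0,0,0]]'>/dev/null; python3 s.py;python3 -m inch '[[0,0,0,0]]'>/dev/null; python3 s.py
```

```text
yaw -60.23 Mz [-0.504  0.643  0.295] F [-3.2 -1.8  6.5] q7 -2.207 pos [ 0.5208 -0.2209  0.1098] g 0.531 t 8.75
yaw -60.19 Mz [-0.457  0.636  0.268] F [-3.1 -2.1  6.7] q7 -2.207 pos [ 0.5208 -0.2209  0.1098] g 0.526 t 8.85
```

```bash
python3 -m inch '[[0,0,0,1.4],[0,0,0,0]]'>/dev/null; python3 s.py;python3 -m inch '[[0,0,0,0]]'>/dev/null; python3 s.py;python3 -m inch '[[0,0,0,0],[0,0,0,0]]'>/dev/null; python3 s.py
```

```text
yaw -61.60 Mz [-0.503  0.741  0.331] F [-1.9 -1.4  6.4] q7 -2.227 pos [ 0.5208 -0.2208  0.1098] g 0.531 t 9.05
yaw -61.57 Mz [-0.521  0.692  0.348] F [-2.  -1.7  6.1] q7 -2.227 pos [ 0.5208 -0.2209  0.1098] g 0.529 t 9.15
yaw -61.57 Mz [-0.509  0.695  0.361] F [-3.  -2.5  6.1] q7 -2.227 pos [ 0.5207 -0.2209  0.1098] g 0.527 t 9.35
```

Seated at about 0.37 N·m, with contact near yaw -56.5°, which corresponds to roughly -17° of knob. Now opening about 102° to the fourth click.

```bash
python3 -m inch '[[0,0,0,-3],[0,0,0,-6],[0,0,0,-6],[0,0,0,-6],[0,0,0,-6],[0,0,0,-6],[0,0,0,-6],[0,0,0,-6],[0,0,0,-6],[0,0,0,0]]'>/dev/null; python3 s.py; python3 -m inch '[[0,0,0,-6],[0,0,0,-6],[0,0,0,-6],[0,0,0,-6],[0,0,0,-6],[0,0,0,-6],[0,0,0,-6],[0,0,0,-5],[0,0,0,-4],[0,0,0,0],[0,0,0,0]]'>/dev/null; python3 s.py;  python3 - <<'E'
from h import *
import cv2
o=bot.get_obs();c=bot.read_camera("wrist");cv2.imwrite("pics/w3.png",cv2.resize(c["color"][250:450,200:440,::-1],(720,600)))
E
```

```text
yaw -10.49 Mz [-0.032  0.345  0.016] F [-1.7 -0.3  5.5] q7 -1.473 pos [ 0.5213 -0.2203  0.1098] g 0.529 t 10.35
yaw 40.37 Mz [0.394 0.602 0.02 ] F [-2.5  1.8  6.6] q7 -0.715 pos [ 0.521  -0.2194  0.1098] g 0.528 t 11.45
```

View pics/w3.png

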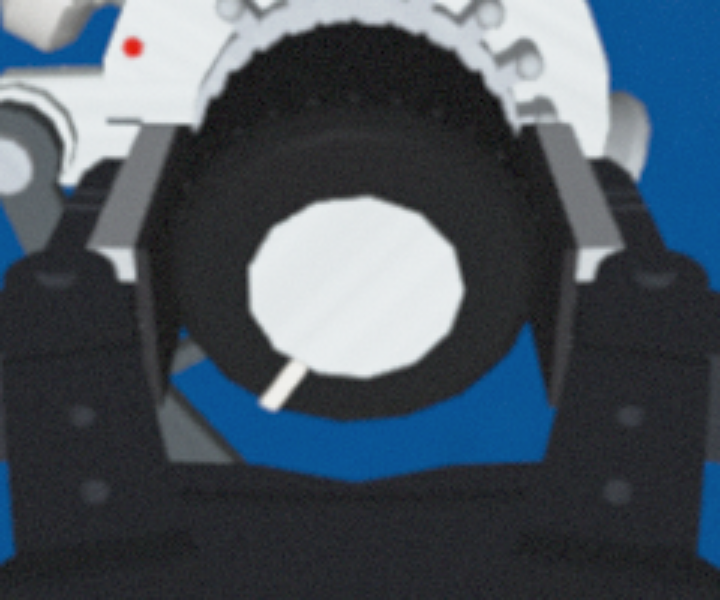

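Cap centre (318.7,345.7), line end (289.3,384.3), red dot (244.3,265.7): the line hasn't moved relative to the jaws, so there was no slip.

```bash
python3 - <<'E'
from h import *
o=bot.get_obs(); c=bot.read_camera("wrist")
k=wpix(c,o,(318.7,345.7),.124);az=lambda e,z:np.degrees(np.arctan2(*(wpix(c,o,e,z)-k)[[1,0]]))
print(k,az((289.3,384.3),.124),az((300,371),.124),az((244.3,265.7),.076))
E
```

```text
[ 0.52037953 -0.21906024  0.124     ] -171.5395698405978 -170.9136877765031 110.23097904714729
```

```bash
python3 -m inch '[[0,0,0,0],[0,0,0,0],[0,0,0,0],[0,0,0,0],[0,0,-0.01,0],[0,0,-0.025,0],[0,0,-0.035,0],[0,0,-0.035,0],[0,0,-0.02,0],[0,0,0,0],[0,0,0,0]]' 0.07; python3 - <<'E'
from h import *
import cv2
o=bot.get_obs();c=bot.read_camera("wrist");print(o["eef_pos"],o["tool_rot"]);cv2.imwrite("pics/w4.png",cv2.resize(c["color"][180:380,210:450,::-1],(720,600)))
E
```

```text
t: 12.65
eef_pos: [0.5206, -0.2196, 0.2339]
tool_rot: [0.0, 0.938, 0.345, 0.0]
contact_force: [0.2, 0.2, 0.3]
gripper_width: 0.816
grasp_force: 0.0
[ 0.52057739 -0.21958558  0.23387479] [3.66106047e-04 9.38487802e-01 3.45312001e-01 3.66286220e-04]
```

View pics/w4.png

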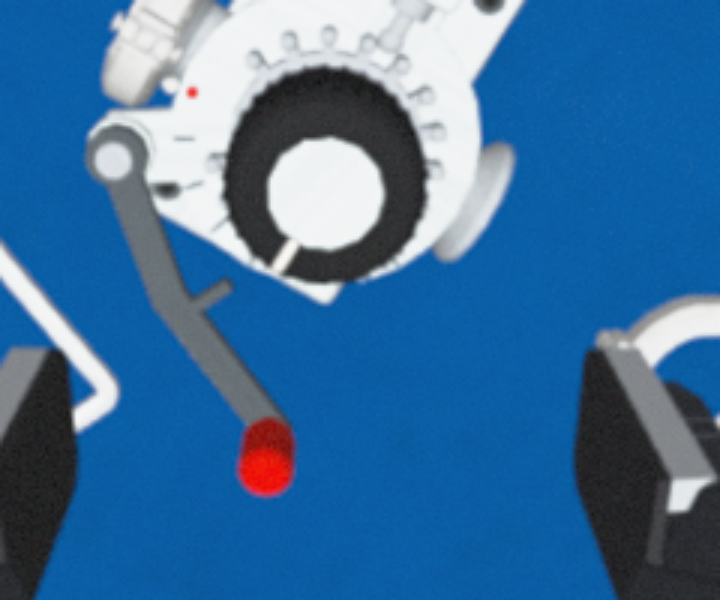

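Crop scale 3, offset (210,180): cap (318.7,244.3), line end (303.3,270), dot (274,210.7), post top (298.7,336), pivot head (247.7,233.3).

```bash
python3 - <<'E'
from h import *
o=bot.get_obs(); c=bot.read_camera("wrist")
P=lambda e,z:wpix(c,o,e,z)
k=P((318.7,244.3),.124);az=lambda v:np.degrees(np.arctan2(v[1],v[0]))%360
p=P((298.7,336),.111);v=P((247.7,233.3),.09)
print("knob",k,"angle",az(P((303.3,270),.124)-k)-az(P((274,210.7),.076)-k)); print("post",p,"pivot",v,az(p-v),np.linalg.norm((p-v)[:2]),"pivot az",az(v-k))
E
```

```text
knob [ 0.51945687 -0.2189715   0.124     ] angle 80.23312075071674
post [ 0.44938343 -0.25818734  0.111     ] pivot [ 0.48292537 -0.17872009  0.09      ] 247.11611857398466 0.08625604334044407 pivot az 132.22634795973462
```

```bash
python3 -m inch '[[-0.0241,-0.0107,0,0],[-0.0241,-0.0107,0,0],[-0.0241,-0.0107,0,0],[-0.0241,-0.0107,0,0],[0,0,0,7.9],[0,0,0,7.9],[0,0,0,7.9],[0,0,0,7.9],[0,0,0,7.9],[0,0,0,7.9],[0,0,0,7.9],[0,0,0,0]]' 0 20; python3 -m inch '[[0,0,0.02,0],[0,0,0.03,0],[0,0,0.03,0],[0,0,0.03,0],[0,0,0.015,0],[0,0,0,0],[0,0,0,0]]'; python3 s.py;python3 - <<'E'
from h import *
import cv2
s=bot.read_camera("side")["color"][230:350,255:375,::-1];t=bot.read_camera("wrist")["color"][130:480,150:500,::-1]
cv2.imwrite("pics/c5.png",np.hstack([cv2.resize(i,(400,400)) for i in(s,t)]))
E
```

```text
t: 13.95
eef_pos: [0.4188, -0.2491, 0.2322]
tool_rot: [-0.0, 0.991, -0.13, -0.001]
contact_force: [0.6, -0.2, -0.4]
gripper_width: 0.001
grasp_force: 0.0
t: 14.65
eef_pos: [0.4193, -0.2494, 0.1082]
tool_rot: [-0.0, 0.992, -0.129, -0.0]
contact_force: [-0.7, -0.3, 0.5]
gripper_width: 0.001
grasp_force: 0.0
yaw -14.77 Mz [-0.039 -0.013  0.032] F [-0.7 -0.3  0.5] q7 -1.480 pos [ 0.4193 -0.2494  0.1082] g 0.001 t 14.65
```

View pics/c5.png

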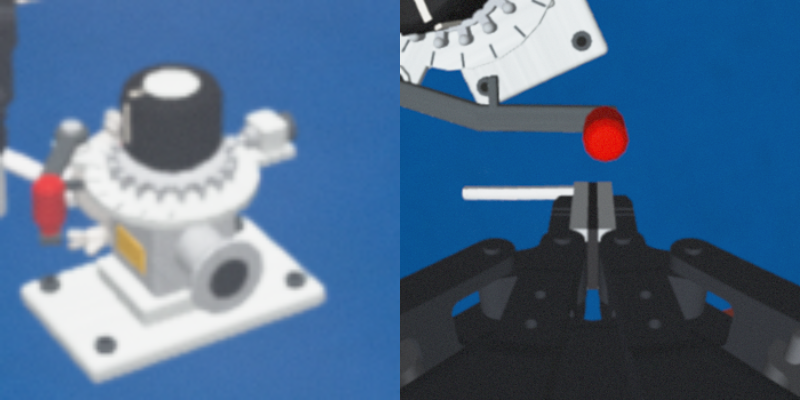

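The wrist view shows the closed fingertips just behind the post, about 3 mm to its left. I'll correct that and push.

```bash
python3 -m inch '[[0,0.003,0,0],[0.005,0,0,0],[0.005,0,0,0],[0.004,0,0,0],[0.004,0,0,0],[0.004,0,0,0],[0.004,0,0,0],[0.004,0,0,0],[0.004,0,0,0],[0,0,0,0]]'|grep -E "pos|contact"; python3 -m inch '[[0.0015,0,0,0],[0.0015,0,0,0],[0,0,0,0]]'|grep -E "pos|contact"
```

```text
eef_pos: [0.4523, -0.2611, 0.1083]
contact_force: [0.2, -0.8, 1.2]
eef_pos: [0.4546, -0.2617, 0.1083]
contact_force: [0.5, -0.1, 0.6]
```

```bash
python3 -m inch '[[0.0015,0,0,0],[0.0015,0,0,0],[0,0,0,0]]'|grep -E "pos|contact"; python3 -m inch '[[0.0015,0,0,0],[0.0015,0,0,0],[0,0,0,0]]'|grep -E "pos|contact"
```

```text
eef_pos: [0.4576, -0.2627, 0.1083]
contact_force: [-1.3, -0.2, -0.9]
eef_pos: [0.4605, -0.2634, 0.1083]
contact_force: [-0.7, -0.2, -0.2]
```

```bash
python3 -m inch '[[0.0015,0,0,0],[0,0,0,0]]'|grep -E "pos|contact"; python3 -m inch '[[0.0015,0,0,0],[0,0,0,0]]'|grep -E "pos|contact"
```

```text
eef_pos: [0.4619, -0.2639, 0.1083]
contact_force: [-0.7, 0.1, -0.6]
eef_pos: [0.4633, -0.2642, 0.1083]
contact_force: [-1.1, 1.2, -0.1]
```

```bash
python3 -m inch '[[0.0015,0,0,0],[0,0,0,0]]'|grep -E "pos|contact"; python3 -m inch '[[0.0015,0,0,0],[0,0,0,0]]'|grep -E "pos|contact"
```

```text
eef_pos: [0.4648, -0.2646, 0.1083]
contact_force: [0.3, 0.1, -0.8]
eef_pos: [0.4662, -0.265, 0.1083]
contact_force: [-0.3, 0.5, -0.7]
```

```bash
python3 -m inch '[[0.001,0,0,0],[0,0,0,0]]'|grep -E "pos|contact"; python3 -m inch '[[0.001,0,0,0],[0,0,0,0]]'|grep -E "pos|contact"
```

```text
eef_pos: [0.4671, -0.2652, 0.1083]
contact_force: [0.4, -0.0, -0.3]
eef_pos: [0.4678, -0.2654, 0.1082]
contact_force: [-1.6, 0.4, 0.5]
```

```bash
python3 - <<'E'
from h import *
import cv2
s=bot.read_camera("side")["color"][230:350,255:375,::-1];t=bot.read_camera("wrist")["color"][130:480,150:500,::-1]
cv2.imwrite("pics/c6.png",np.hstack([cv2.resize(i,(400,400)) for i in(s,t)]))
E
```

```text
(no output)
```

View pics/c6.png

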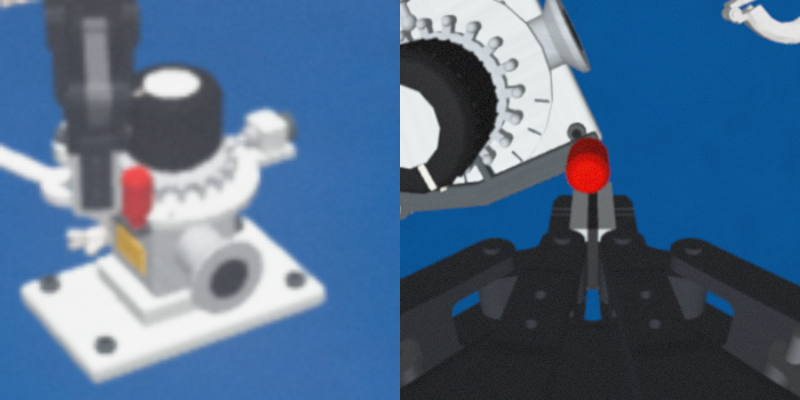

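The post is being carried (post top at wrist pixel about (314,280)) and the stop hasn't been felt. I'll keep pushing.

```bash
python3 -m inch '[[0.001,0,0,0],[0,0,0,0]]'|grep -E "pos|contact"; python3 -m inch '[[0.001,0,0,0],[0,0,0,0]]'|grep -E "pos|contact";python3 -m inch '[[0.001,0,0,0],[0,0,0,0]]'|grep -E "pos|contact"; python3 - <<'E'
from h import *
o=bot.get_obs(); c=bot.read_camera("wrist"); im=c["color"].astype(int)
m=(im[...,0]>200)&(im[...,1]<60); m[:240]=0;m[320:]=0; ys,xs=np.nonzero(m); 
u=(xs.mean(),ys.mean()); p=wpix(c,o,u,.111); d=p-[.4828,-.1792,.111]; print(u,p,np.degrees(np.arctan2(d[1],d[0]))%360,np.hypot(*d[:2]))
E
```

```text
eef_pos: [0.4681, -0.2654, 0.1081]
contact_force: [-3.7, 1.6, 3.2]
eef_pos: [0.4682, -0.2655, 0.1079]
contact_force: [-6.0, 3.6, 4.0]
eef_pos: [0.4685, -0.2655, 0.1078]
contact_force: [-8.6, 4.3, 6.7]
(np.float64(313.04644412191584), np.float64(284.8229317851959)) [ 0.48666014 -0.26776159  0.111     ] 272.4957749293475 0.08864567525350442
```

Firm stop: force rises to about 9 N and the lever has swung about 25.4°. I'll back off, rise and check with the last picture.

```bash
python3 -m inch '[[-0.003,0,0,0],[-0.01,0,0,0],[-0.012,0,0,0],[0,0,-0.03,0],[0,0,-0.04,0],[0,0,-0.04,0],[0,0,-0.02,0],[0,0,0,0],[0,0,0,0]]'; python3 - <<'E'
from h import *
import cv2
o=bot.get_obs();c=bot.read_camera("wrist");print(o["eef_pos"],o["tool_rot"]);cv2.imwrite("pics/w7.png",cv2.resize(c["color"][100:340,170:490,::-1],(800,600)))
E
```

```text
t: 19.5
eef_pos: [0.4462, -0.2599, 0.2383]
tool_rot: [0.0, 0.992, -0.13, 0.0]
contact_force: [-0.1, -0.6, -0.2]
gripper_width: -0.001
grasp_force: 0.0
[ 0.44619585 -0.25985139  0.23832384] [ 2.39974303e-04  9.91548197e-01 -1.29737924e-01  4.32476881e-04]
```

View pics/w7.png

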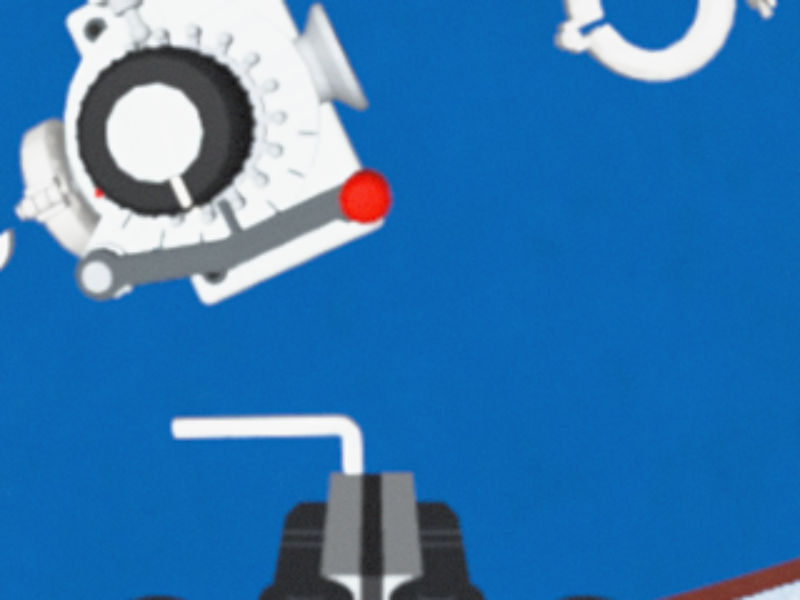

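Crop scale 2.5, offset (170,100): cap (232,153.2), line end (244.8,182.4), post (316,178.8), pivot (209.2,210). The nose is in the index wheel; quick numeric check.

```bash
python3 - <<'E'
from h import *
o=bot.get_obs(); c=bot.read_camera("wrist"); P=lambda e,z:wpix(c,o,e,z)
az=lambda v:np.degrees(np.arctan2(v[1],v[0]))%360
k=P((232,153.2),.124);p=P((316,178.8),.111);v=P((209.2,210),.09)
print(k,"knob",az(P((244.8,182.4),.124)-k)-109.5,"lever az",az(p-v),np.linalg.norm((p-v)[:2]))
E
```

```text
[ 0.51839043 -0.21971896  0.124     ] knob 77.74378870189022 lever az 272.2216785274013 0.0871984073881444
```

Knob at about 78–80° (fourth click) and the lever is fully in (+25.1° from start).

```bash
python3 -c "
from station import bot
print(bot.hand_in())"
```

```text
the job is handed in; nothing more can be done
None
```

The job is handed in; no verdict came back. The needle was seated at about 0.37 N·m, the knob opened four clicks (camera reads 78–80°), and the lock lever was pushed in to its stop (about 25° of travel). The loose parts were never touched.

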